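# Split five boxes of fittings into two even lots on a counter balance

### The arm

A 6-joint arm with a two-finger parallel gripper is mounted at the origin on the work surface. World frame = base frame: x ahead of the robot, y to its left, z up, the work surface at z = 0. Lengths are in mm, angles in rad, forces in N, time in s.
With the tool pointing down it reaches from about 275 to 750 mm from the base axis. Payload 10.2 kg.
Tool frame: the origin (TCP) lies midway between the tips of the shut fingers; the grasp point (between the pads) lies 19 mm behind it; z points along the fingers, y is the line along which they close (so a half turn about z gives the same grasp; the last joint's range is limited). The gripper opens to 85 mm and grips with 20 to 120 N. Pads are 22 mm wide; open, the fingers measure 114 mm over their backs; the gripper's body (76 mm by 85 mm) begins 54 mm behind the grasp point. The pads swing forward as they close: fully open they stand 13 mm farther back than shut.
Start: joints at [0.894, 0.313, 1.498, -0, 1.331, -0.223], TCP at [230.165, 471.864, 231.294] pointing down, gripper open.
Joint ranges: [-2.94, 2.94], [-0.97, 2.17], [0.19, 2.56], [-1.23, 4.37], [0.02, 3.11], [-2.88, 2.88]. Speed limits (rad/s): [2.39, 2.39, 3.01, 3.14, 3.14, 3.14].

### API

Orientations are given as a unit quaternion [w, x, y, z].
In Python, from rig import sense, capture, finish_job, find_in, place_of gives the robot as it stands. The module is installed in compiled form; this text tells all that it offers.
- The arm moves only by the shell command python3 -m jog 'ROWS' [FORCE]. ROWS is JSON, a list of rows, each an object of numbers: "tx", "ty", "tz": the shift along the tool's x, y, z in mm; "ax", "ay", "az": the turn, a rotation vector about the tool's x, y, z in rad; "jaw": the closure, from -1 (fully open) to 1 (shut), so that 0 is half open. In form: [{"tx": .., "ty": .., "tz": .., "ax": .., "ay": .., "az": .., "jaw": ..}, ...]. A call has 1 to 5 rows; each row shifts and turns the commanded pose from where the row before left it, along the tool's axes as they then stand; what a row does not reach is not made up. A row lasts 1/8 s, in which the tool goes at most 62.5 mm and 10.7 degrees, less where a joint would pass 70% of its speed; a pose out of reach is approached as far as the arm can. A call with a gripper value outside its range is refused whole. The fingers move at their own pace and stop on an object; FORCE is the grip in N (left out, the last holds). Time passes only in rows, so rows that do not move let the fingers close. It gives the time, the measured TCP pose, the force, the opening and the grip force at its end, in the units of the state.
- sense(): the state, without advancing time (a new reading comes with each control period).
- capture(name): name is "scene" or "top"; returns a dict with "color" (400x640x3 uint8, red, green, blue), "depth" (400x640 float32, mm along the optical axis (not along the pixel's ray), 0 where there is no reading), "fx", "fy", "cx", "cy" (pixels), "camera_from_world" (4x4, takes a point from world to camera coordinates). Camera axes: x right, y up, looking along -z (the intrinsics and any distortion apply to the point x, -y, -z); pixel columns grow to the right and rows downward; lengths in mm; the calibration is good to about 2 mm. A picture is of the moment at which its call begins.
- finish_job(): hands the job in; it is judged then, once.
Trained networks look in the newest picture that a camera, given by its name, has taken for a name from the list of things; names that differ only in an ending like _2 or _b are one class to them, and where a whole thing is asked for, a point or a joint stands for the part that bears it (a point fixed in the world has none). Each returns a list of dicts, best first, with "conf" (0 to 1); they miss things now and then, are a little off and sometimes report something else, mostly with a low value. They report only what shows in the picture. A call takes as long as a camera call. They do not tell look-alikes from the thing itself.
- find_in(query, camera): "centre" ([column, row] in pixels, amid what is visible of it).
- place_of(query, camera): "centre" ([column, row] in pixels: a listed point, or the origin of a listed thing).
The state is a dict: "time_s": time; "joints": joint angles; "dq": joint speeds; "tau": joint torques, N m; "eef_pos": TCP position; "ee_rot": TCP orientation; "force": force on the tool from outside, world axes, zero at the start; "wrist_torque": the same for the moment, N m; "grip_width": opening from 0.0 (shut) to 1.0 (fully open); "grip_force": force on a finger pad.
Only numpy, scipy, OpenCV 4.12 (cv2) and the standard library are available. Lean on these libraries where they do the work, as an engineer would, in place of code of your own. Each camera call takes 0.05 s, during which the arm holds its last target. There are 200 camera calls.

### The job

Four boxes of shelf fittings stand on the balance as two even lots, but a fifth was overlooked: it lies under the front edge of the bench rack's bottom shelf. Fetch it and share all five boxes out between the two pans again so that the balance comes to rest level, every box standing upright and flat on a pan and not stacked. Set the boxes down gently and leave the other things on the bench where they are.

Things in the scene. Friction and masses are not known exactly. Their poses are not given: they have to be found in the camera images.
- scale: Two-pan counter balance: grey cast base 150 x 340, 46 high, with a low pillar, steel beam and a downward pointer over a white dial on both long sides. Fixed to the bench; origin on the bench under its middle, x across it, y along the beam towards the left pan. Nothing of it stands higher than the pans.
- beam (a joint): Tilt of the balance beam, rad, 0 = level, stops at -0.1 and +0.1; positive = left pan up, right pan down. The pans stay horizontal and rise or sink 13 mm at the stops (each moves 0.13 m x the angle). An extra load of 100 g on one pan gives about 0.064 rad; it is damped and settles in about 1 s.
- pan_left_top (a point): Left pan (+y end of the beam): square stainless plate 200 x 200, rim 4 high round its edge. The point is the centre of its upper face, 125 above the bench when level; x across the balance, y along the beam, z up. The pan centres are 260 apart.
- pan_right_top (a point): Right pan (-y end of the beam), same as the left.
- pan_left: The left pan as a body, its origin at the centre of its upper face.
- pan_right: The right pan as a body, its origin at the centre of its upper face.
- rack_lip (a point): Steel rack on the bench, fixed, 340 wide, 260 deep, 330 high, with stock on it up to 400. The point is the middle of the lower front edge of its bottom shelf, 135 above the bench; its x points into the rack, y along the front edge, z up. The shelf is 30 thick and covers the whole depth from this edge back; below it is open, with corner uprights 25 wide at the ends of the front edge.
- box_big_a_mid (a point): Big box: closed kraft carton of shelf fittings, 76 long (its x) x 52 wide (its y) x 50 high (its z), about 400 g, rigid. The point is its centre, 25 above its underside. Starts on the left pan, upright, its length roughly across the balance (along the balance's x).
- box_big_b_mid (a point): The other big box: closed kraft carton of shelf fittings, 76 long (its x) x 52 wide (its y) x 50 high (its z), about 400 g, rigid. The point is its centre, 25 above its underside. Starts on the right pan, upright, its length roughly across the balance (along the balance's x).
- box_small_a_mid (a point): Small box: closed kraft carton of shelf fittings, 52 long (its x) x 48 wide (its y) x 50 high (its z), about 250 g, rigid. The point is its centre, 25 above its underside. Starts on the left pan, upright, its length roughly across the balance (along the balance's x).
- box_small_b_mid (a point): The other small box: closed kraft carton of shelf fittings, 52 long (its x) x 48 wide (its y) x 50 high (its z), about 250 g, rigid. The point is its centre, 25 above its underside. Starts on the right pan, upright, its length roughly across the balance (along the balance's x).
- box_long_mid (a point): Long low box: closed kraft carton of shelf fittings, 78 long (its x) x 48 wide (its y) x 40 high (its z), about 300 g, rigid. The point is its centre, 20 above its underside. Starts upright on the bench under the front edge of the rack's bottom shelf, about 10 of its length sticking out in front of the edge, its length pointing into the rack. A tape roll lies beside it, on either side, with at least 40 free between them.
- tape_roll: Roll of brown tape, diameter 72, 48 high, lying flat under the shelf edge beside the long box. Leave alone. Origin under its centre.
- tape_dispenser: Black desk tape dispenser 190 x 60, 102 high, in front of the balance to the right. Leave alone.
- stapler: Black stapler 140 x 36, 50 high, in front of the balance to the left. Leave alone.
- marker: Thick marker pen 122 long, 18 thick, lying in front of the rack, towards the robot. Leave alone.
- date_stamp: Wooden hand stamp, diameter 32, 74 high, standing behind the balance. Leave alone.
- mug: White mug, diameter 80, 95 high, right of the balance. Leave alone.
- ink_pad: Flat stamp pad 100 x 70, 17 high, behind the balance. Leave alone.
Things that resemble listed ones, but are neither listed nor needed, are in the scene too. Leave any blue or turquoise look-alike of the part that bears box_small_a_mid alone.

How it is judged:
By the outcome, as a careful person would: the job done as asked, in the order asked, and still so for the second after the job is handed in, with the robot touching nothing.
It also fails if it takes over 72 s, if anything falls off the work surface, if the arm or the gripper's body presses on something with over 40 N, if the wrist force passes 120 N, or if a joint passes its speed limit or range.

## Working session

There is one attempt and no reset: what is moved stays moved. The work goes in short steps, Python scripts to look and compute and a shell command to move; the robot and the scene stay as the last step left them, time stands still between calls to the robot, and variables do not carry over. Pictures are saved under pics/ and viewed, at most 10 in all, crops included, and the job is handed in when it is done.

```bash
mkdir -p pics; cat > h.py <<'E'
import numpy as np, cv2
from rig import sense, capture, finish_job, find_in, place_of
def px2w(c,u,v,z=None,r=2):
    """pixel -> world; z given: intersect the plane, else depth"""
    u0,v0=int(round(u)),int(round(v))
    T=np.linalg.inv(c["camera_from_world"])
    d=np.array([(u-c["cx"])/c["fx"],-(v-c["cy"])/c["fy"],-1.0])
    if z is None:
        p=c["depth"][max(0,v0-r):v0+r+1,max(0,u0-r):u0+r+1]; p=p[p>0]
        if p.size==0: return None
        return T[:3,:3]@(d*np.median(p))+T[:3,3]
    w=T[:3,:3]@d; o=T[:3,3]
    return o+w*(z-o[2])/w[2]
def cloud(c):
    v,u=np.mgrid[0:400,0:640]; D=c["depth"]
    P=np.stack([(u-c["cx"])/c["fx"]*D,-(v-c["cy"])/c["fy"]*D,-D],-1)
    T=np.linalg.inv(c["camera_from_world"])
    W=P@T[:3,:3].T+T[:3,3]; W[D==0]=np.nan
    return W
def save(c,name): cv2.imwrite("pics/"+name,c["color"][:,:,::-1])
E
python3 - <<'E'
from h import *
np.set_printoptions(precision=1,suppress=True)
for n in ("scene","top"):
    c=capture(n); save(c,n+"1.png")
    print(n,np.linalg.inv(c["camera_from_world"])[:3,3],c["fx"])
    for q in ("pan_left_top","pan_right_top","rack_lip","box_big_a_mid","box_small_a_mid","box_long_mid","tape_roll","scale"):
        for r in place_of(q,n)[:4]:
            u,v=r["centre"]; print(q,round(r["conf"],2),np.array([u,v]),px2w(c,u,v))
print(sense())
E
```

```text
scene [1311.3 -228.9 1254.7] 470.2457875723065
pan_left_top 0.78 [336.2 195.6] [531.2  -6.3 124.5]
pan_left_top 0.4 [372.3 260. ] [709.   58.6  16.1]
pan_right_top 0.67 [251.3 208.6] [ 515.4 -256.9  124.4]
pan_right_top 0.4 [370.5 177.4] [425.7 139.4  34.5]
rack_lip 0.94 [454.2 169.7] [667.6 262.4 328.5]
box_big_a_mid 0.85 [321.  206.5] [590.2 -66.3 172.7]
box_small_a_mid 0.85 [358.8 201.2] [598.6  40.9 172.4]
box_small_a_mid 0.83 [298.7 175.3] [426.8 -97.3 121.3]
box_small_a_mid 0.83 [423.  271.8] [796.1 178.7  49.1]
box_small_a_mid 0.8 [402.8 228.8] [647.1 171.1  49.2]
box_long_mid 0.63 [447.2 213.9] [688.4 273.8 152.7]
tape_roll 0.52 [292.8 222.4] [ 547.7 -145.    55.8]
tape_roll 0.45 [455.5 184.7] [683.9 269.5 284.3]
scale 0.7 [295.7 223. ] [ 548.4 -136.6   50.2]
scale 0.38 [344.6 269.9] [773.3 -47.3 127.6]
top [ 402.   -59.2 1487.2] 489.0165651674385
pan_left_top 0.64 [305.2 196.1] [535.9  -1.9 124.4]
pan_right_top 0.63 [397.8 206.6] [ 507.6 -260.6  126.1]
rack_lip 0.85 [177.6 197.2] [542.8 393.5   0.5]
box_big_a_mid 0.89 [325.9 179.5] [576.4 -59.7 174.4]
box_small_a_mid 0.89 [289.7 177.4] [581.7  38.3 174.1]
box_small_a_mid 0.82 [253.6 203.7] [520.1 153.6  48.3]
box_small_a_mid 0.77 [241.  117.1] [780.  195.4  49.7]
box_small_a_mid 0.76 [334.9 261.8] [350.9 -87.2  51.3]
box_long_mid 0.67 [192.3 175.5] [604.  338.6  42.8]
tape_roll 0.58 [169.6 210.4] [502.3 416.8   0.6]
scale 0.75 [353.4 204. ] [ 516.4 -138.3  100.4]
{'time_s': 0.9, 'joints': array([ 0.9,  0.3,  1.5, -0. ,  1.3, -0.2]), 'dq': array([ 0., -0., -0.,  0.,  0., -0.]), 'tau': array([ -0. , -41.2, -26. ,  -0. ,   0. ,   0. ]), 'eef_pos': array([230.2, 471.9, 231.3]), 'ee_rot': array([-0. ,  0.2,  1. , -0. ]), 'force': array([-0.1, -0.3, -0.8]), 'wrist_torque': array([-0., -0., -0.]), 'grip_force': 0.0, 'grip_width': 0.9996385118593524}
```

View pics/top1.png

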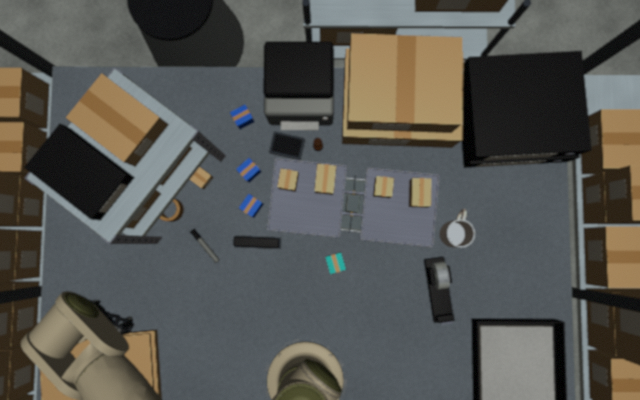

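View pics/scene1.png

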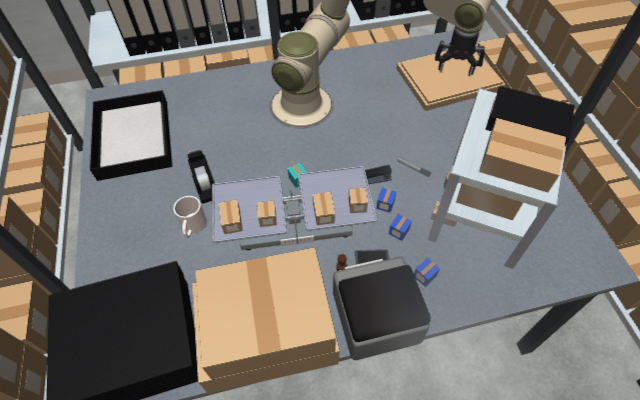

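Top view: the left pan (308,196) carries a small box (288,180) and a big box (325,179). The right pan (400,207) carries a small box (384,187) and a big box (421,192). The long box shows at (201,177) under the rack edge, with the tape roll at (172,210) and the marker at (204,245). The scene view agrees.

Possible confusions with the small boxes are the blue look-alikes at top (242,116), (249,170), (251,205) and the turquoise one at (335,263). I choose the kraft boxes standing on the pans. For the long box I choose the kraft one at (201,177), not the roll at (172,210).

Plan by mass: 400+400 against 250+250+300. So big_a goes to the right pan, and small_b and the long box go to the left pan.

```bash
python3 - <<'E'
from h import *
np.set_printoptions(precision=1,suppress=True)
def rect(P):
    r=cv2.minAreaRect(P[:,:2].astype(np.float32)); b=cv2.boxPoints(r)
    e=b[1]-b[0]; f=b[2]-b[1]
    if np.hypot(*f)>np.hypot(*e): e,f=f,e
    return np.array(r[0]),np.hypot(*e),np.hypot(*f),np.degrees(np.arctan2(e[1],e[0]))%180,len(P),np.median(P[:,2])
for n in ("top","scene"):
    c=capture(n); W=cloud(c); hsv=cv2.cvtColor(c["color"],cv2.COLOR_RGB2HSV)
    kraft=(hsv[...,0]>8)&(hsv[...,0]<25)&(hsv[...,1]>60)
    m=(W[...,2]>150)&(W[...,2]<185)&(W[...,0]>420)&(W[...,0]<650)&(W[...,1]>-380)&(W[...,1]<110)
    m=(m&(W[...,2]>165)).astype(np.uint8)
    k,l,s,_=cv2.connectedComponentsWithStats(m)
    for i in range(1,k):
        if s[i,4]>30: print(n,*rect(W[l==i]))
    m=((np.abs(W[...,2]-125)<5)&(W[...,0]>400)&(W[...,0]<660)&(W[...,1]>-400)&(W[...,1]<130)).astype(np.uint8)
    k,l,s,_=cv2.connectedComponentsWithStats(m)
    for i in range(1,k):
        if s[i,4]>300: print(n,"pan",*rect(W[l==i]))
    R=(W[...,0]>450)&(W[...,0]<700)&(W[...,1]>220)&(W[...,1]<450)
    m=R&(np.abs(W[...,2]-40)<5)&kraft
    k,l,s,_=cv2.connectedComponentsWithStats(m.astype(np.uint8))
    for i in range(1,k):
        if s[i,4]>8: print(n,"long",*rect(W[l==i])); print(cv2.boxPoints(cv2.minAreaRect(W[l==i][:,:2].astype(np.float32))).tolist())
    m=R&(np.abs(W[...,2]-48)<4)&~kraft
    if m.sum()>5: print(n,"roll?",rect(W[m]))
    m=R&(np.abs(W[...,2]-165)<5); print(n,"shelf",rect(W[m]))
    print(cv2.boxPoints(cv2.minAreaRect(W[m][:,:2].astype(np.float32))).tolist())
    m=R&(np.abs(W[...,2]-9)<9)&(W[...,2]>8)
    if m.sum(): print(n,"marker?",rect(W[m]))
    a=(150,120,100,125) if n=="top" else (400,150,100,100)
    cr=c["color"][a[1]:a[1]+a[3],a[0]:a[0]+a[2],::-1]
    cv2.imwrite(f"pics/crop_{n}.png",cv2.resize(cr,None,fx=4,fy=4,interpolation=cv2.INTER_CUBIC))
A=cv2.resize(cv2.imread("pics/crop_top.png"),(400,500));B=cv2.resize(cv2.imread("pics/crop_scene.png"),(400,500))
cv2.imwrite("pics/crop.png",np.hstack([A,B]))
E
```

```text
top [581.2 -55.8] 77.6664 51.964638 174.31067 544 174.87257327152042
top [578.1  46. ] 52.282585 48.92962 172.21948 352 174.66443316309324
top [ 559.9 -214.4] 53.345795 48.61247 172.49188 357 175.76180243695876
top [ 544.6 -314.7] 76.1091 52.89586 178.77287 566 175.89927157063494
top pan [533.6  -5. ] 204.25464 204.17668 174.36954 3866 124.99154164255981
top pan [ 508.3 -264.2] 204.86533 204.21918 84.49755 3752 125.83202329866197
top long [599.9 317.1] 47.80896 44.63476 143.30803 208 40.544700637353
[[567.3597412109375, 313.4426574707031], [605.69580078125, 284.8761901855469], [632.3656005859375, 320.6670227050781], [594.029541015625, 349.2334899902344]]
top long [504.7 377.8] 28.039097 7.816756 165.97855 16 41.212375081652795
[[490.10382080078125, 377.40435791015625], [517.3074951171875, 370.61090087890625], [519.2013549804688, 378.19476318359375], [491.9976806640625, 384.98822021484375]]
top roll? (array([583.1, 336. ]), np.float32(248.83075), np.float32(27.808777), np.float32(142.52751), 12, np.float64(46.552121054861686))
top shelf (array([569.8, 359.3]), np.float32(298.19833), n
[... 936 characters left out ...]
606.9915771484375, 285.4984436035156], [612.1673583984375, 292.5286560058594], [577.7750244140625, 317.8491516113281]]
scene roll? (array([581.6, 331.7]), np.float32(252.43799), np.float32(23.944908), np.float32(143.67258), 13, np.float64(48.59213840594134))
scene shelf (array([670.8, 322.2]), np.float32(121.152504), np.float32(84.461914), np.float32(128.18188), 333, np.float64(163.9953446291836))
[[600.1387329101562, 343.746826171875], [675.0303344726562, 248.5146026611328], [741.4218139648438, 300.7255859375], [666.5302124023438, 395.95782470703125]]
scene marker? (array([608.8, 340.2]), np.float32(221.22987), np.float32(89.12441), np.float32(140.65291), 50, np.float64(14.812759970656884))
```

View pics/crop.png

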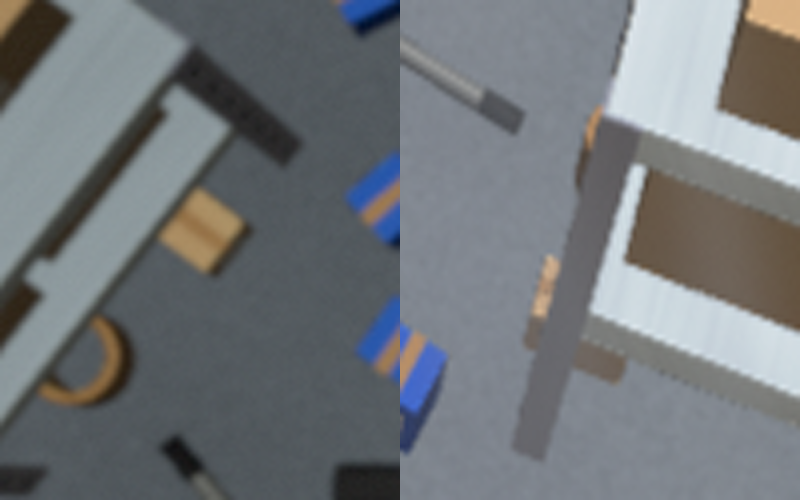

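The crop confirms the kraft long box under the lip, with front corners at (567,313) and (606,285) and its axis at azimuth 53°. It sticks out about 11 mm. The roll stands clear on its left and the upright is to its right. The box sizes match the list. I start with big_a.

```bash
cat >> h.py <<'E'
from scipy.spatial.transform import Rotation as Ro
def delta(pos,yaw=None,tilt=0,dirz=None):
    """turn first, then shift (tool axes after the turn). yaw: azimuth deg of tool y when down (mod 180);
    tilt deg: lean of tool z toward azimuth dirz=yaw-90 (fingers forward)."""
    s=sense(); q=s["ee_rot"]; R=Ro.from_quat([q[1],q[2],q[3],q[0]])
    best=None
    for k in (0,180):
        a=np.radians(yaw+k); y=np.array([np.cos(a),np.sin(a),0])
        b=np.radians((dirz if dirz is not None else yaw-90)); h=np.array([np.cos(b),np.sin(b),0])
        t=np.radians(tilt); z=np.sin(t)*h-np.cos(t)*np.array([0,0,1]); x=np.cross(y,z)
        T=Ro.from_matrix(np.stack([x,y,z],1)); rv=(R.inv()*T).as_rotvec()
        if best is None or np.linalg.norm(rv)<np.linalg.norm(best[0]): best=(rv,T)
    rv,T=best; d=T.inv().apply(np.array(pos)-s["eef_pos"])
    print("t",round(s["time_s"],2),"pos",s["eef_pos"].round(1),"Y",R.apply([0,1,0]).round(3),"Z",R.apply([0,0,1]).round(3),"turn",rv.round(3),"shift",d.round(1))
E
python3 -c "
from h import *
delta((581.5,-56.2,231),84.3)"
```

```text
t 1.0 pos [230.2 471.9 231.3] Y [ 0.438  0.899 -0.   ] Z [ 0. -0. -1.] turn [-0.     0.    -0.354] shift [-4.020e+02 -4.905e+02  3.000e-01]
```

```bash
python3 -m jog '[{"az":-0.177},{"az":-0.177},{"tx":-34,"ty":-41},{"tx":-34,"ty":-41},{"tx":-34,"ty":-41}]' 40 >/dev/null
python3 -m jog '[{"tx":-34,"ty":-41},{"tx":-34,"ty":-41},{"tx":-34,"ty":-41},{"tx":-34,"ty":-41},{"tx":-34,"ty":-41}]' >/dev/null
python3 -m jog '[{"tx":-34,"ty":-41},{"tx":-34,"ty":-41},{"tx":-34,"ty":-41},{"tx":-28,"ty":-39.5},{}]'
python3 -c "
from h import *
delta((581.5,-56.2,131),84.3)"
```

```text
t 1.0 pos [230.2 471.9 231.3] Y [ 0.438  0.899 -0.   ] Z [ 0. -0. -1.] turn [-0.     0.    -0.354] shift [-402.  -490.5  100.3]schema error: expected keys tx, ty, tz, ax, ay, az, jaw
schema error: expected keys tx, ty, tz, ax, ay, az, jaw
schema error: expected keys tx, ty, tz, ax, ay, az, jaw
```

```bash
python3 -m jog '[{"tx":0,"ty":0,"tz":0,"ax":0,"ay":0,"az":-0.177,"jaw":-1},{"tx":0,"ty":0,"tz":0,"ax":0,"ay":0,"az":-0.177,"jaw":-1},{"tx":-40,"ty":-46,"tz":0,"ax":0,"ay":0,"az":0,"jaw":-1},{"tx":-40,"ty":-49,"tz":0,"ax":0,"ay":0,"az":0,"jaw":-1},{"tx":-40,"ty":-49,"tz":0,"ax":0,"ay":0,"az":0,"jaw":-1}]' 40
python3 -m jog '[{"tx":-40,"ty":-49,"tz":0,"ax":0,"ay":0,"az":0,"jaw":-1},{"tx":-40,"ty":-49,"tz":0,"ax":0,"ay":0,"az":0,"jaw":-1},{"tx":-40,"ty":-49,"tz":0,"ax":0,"ay":0,"az":0,"jaw":-1},{"tx":-40,"ty":-49,"tz":0,"ax":0,"ay":0,"az":0,"jaw":-1},{"tx":-40,"ty":-49,"tz":0,"ax":0,"ay":0,"az":0,"jaw":-1}]' >/dev/null
python3 -m jog '[{"tx":-40,"ty":-49,"tz":0,"ax":0,"ay":0,"az":0,"jaw":-1},{"tx":-40,"ty":-49,"tz":0,"ax":0,"ay":0,"az":0,"jaw":-1},{"tx":0,"ty":0,"tz":0,"ax":0,"ay":0,"az":0,"jaw":-1}]'
python3 -c "
from h import *
delta((581.5,-56.2,131),84.3)"
```

```text
time_s: 1.62
eef_pos: [335.1, 316.3, 231.4]
ee_rot: [0.0, 0.05, 0.999, 0.0]
force: [2.1, 1.1, 0.3]
grip_width: 1.003
grip_force: 0.0
time_s: 2.62
eef_pos: [577.0, -50.3, 230.2]
ee_rot: [-0.0, 0.052, 0.999, -0.0]
force: [-0.1, -0.0, -0.2]
grip_width: 0.996
grip_force: 0.0
t 2.62 pos [577.  -50.3 230.2] Y [ 0.104  0.995 -0.   ] Z [-0.001 -0.    -1.   ] turn [-0.    -0.001 -0.005] shift [-5.1 -5.4 99.2]
```

```bash
python3 -m jog '[{"tx":-5,"ty":-5.5,"tz":0,"ax":0,"ay":0,"az":0,"jaw":-1},{"tx":0,"ty":0,"tz":40,"ax":0,"ay":0,"az":0,"jaw":-1},{"tx":0,"ty":0,"tz":35,"ax":0,"ay":0,"az":0,"jaw":-1},{"tx":0,"ty":0,"tz":18,"ax":0,"ay":0,"az":0,"jaw":-1},{"tx":0,"ty":0,"tz":6,"ax":0,"ay":0,"az":0,"jaw":-1}]'
python3 -m jog '[{"tx":0,"ty":0,"tz":0,"ax":0,"ay":0,"az":0,"jaw":1},{"tx":0,"ty":0,"tz":0,"ax":0,"ay":0,"az":0,"jaw":1},{"tx":0,"ty":0,"tz":0,"ax":0,"ay":0,"az":0,"jaw":1},{"tx":0,"ty":0,"tz":0,"ax":0,"ay":0,"az":0,"jaw":1},{"tx":0,"ty":0,"tz":0,"ax":0,"ay":0,"az":0,"jaw":1}]' 40
```

```text
time_s: 3.25
eef_pos: [579.9, -51.9, 131.8]
ee_rot: [-0.001, 0.049, 0.999, 0.0]
force: [-0.4, -0.6, 1.0]
grip_width: 1.004
grip_force: 0.0
time_s: 3.88
eef_pos: [580.7, -53.0, 132.6]
ee_rot: [0.001, 0.05, 0.999, -0.0]
force: [2.3, -0.7, 0.7]
grip_width: 0.6
grip_force: 47.4
```

```bash
python3 -m jog '[{"tx":0,"ty":0,"tz":-8,"ax":0,"ay":0,"az":0,"jaw":1},{"tx":0,"ty":0,"tz":-20,"ax":0,"ay":0,"az":0,"jaw":1},{"tx":0,"ty":0,"tz":-30,"ax":0,"ay":0,"az":0,"jaw":1},{"tx":0,"ty":0,"tz":-30,"ax":0,"ay":0,"az":0,"jaw":1},{"tx":0,"ty":0,"tz":0,"ax":0,"ay":0,"az":0,"jaw":1}]'
python3 -c "
from h import *
delta((457.5,-259,220),84.3)"
```

```text
time_s: 4.5
eef_pos: [580.8, -52.9, 221.9]
ee_rot: [0.001, 0.05, 0.999, -0.0]
force: [0.9, -0.6, -4.9]
grip_width: 0.606
grip_force: 47.2
t 4.5 pos [580.8 -52.9 221.9] Y [ 0.1    0.995 -0.   ] Z [ 0.003 -0.001 -1.   ] turn [-0.     0.003 -0.   ] shift [ 102.2 -217.3    1.9]
```

```bash
python3 -m jog '[{"tx":17,"ty":-36.2,"tz":0,"ax":0,"ay":0,"az":0,"jaw":1},{"tx":17,"ty":-36.2,"tz":0,"ax":0,"ay":0,"az":0,"jaw":1},{"tx":17,"ty":-36.2,"tz":0,"ax":0,"ay":0,"az":0,"jaw":1},{"tx":17,"ty":-36.2,"tz":0,"ax":0,"ay":0,"az":0,"jaw":1},{"tx":17,"ty":-36.2,"tz":0,"ax":0,"ay":0,"az":0,"jaw":1}]' >/dev/null
python3 -m jog '[{"tx":17,"ty":-36.3,"tz":0,"ax":0,"ay":0,"az":0,"jaw":1},{"tx":0,"ty":0,"tz":40,"ax":0,"ay":0,"az":0,"jaw":1},{"tx":0,"ty":0,"tz":30,"ax":0,"ay":0,"az":0,"jaw":1},{"tx":0,"ty":0,"tz":20,"ax":0,"ay":0,"az":0,"jaw":1},{"tx":0,"ty":0,"tz":5,"ax":0,"ay":0,"az":0,"jaw":1}]'
python3 -m jog '[{"tx":0,"ty":0,"tz":2,"ax":0,"ay":0,"az":0,"jaw":1},{"tx":0,"ty":0,"tz":2,"ax":0,"ay":0,"az":0,"jaw":1},{"tx":0,"ty":0,"tz":0,"ax":0,"ay":0,"az":0,"jaw":1}]'
python3 -c "
from h import *
c=capture('top'); W=cloud(c); m=(abs(W[...,0]-508)<90)&(abs(W[...,1]+264)<80)&(W[...,2]<135)
print(np.median(W[m][:,2])); delta((457.5,-259,120),84.3)"
```

```text
time_s: 5.75
eef_pos: [456.1, -257.9, 122.9]
ee_rot: [-0.002, 0.05, 0.999, 0.002]
force: [0.1, 0.2, -3.9]
grip_width: 0.599
grip_force: 46.8
time_s: 6.12
eef_pos: [457.4, -259.1, 122.5]
ee_rot: [0.001, 0.05, 0.999, -0.0]
force: [-3.3, 2.0, 4.2]
grip_width: 0.604
grip_force: 47.7
112.26007594633984
t 6.17 pos [ 457.4 -259.1  122.5] Y [ 0.099  0.995 -0.001] Z [ 0.001 -0.001 -1.   ] turn [-0.001  0.001 -0.   ] shift [-0.1  0.1  2.5]
```

```bash
python3 -m jog '[{"tx":0,"ty":0,"tz":0,"ax":0,"ay":0,"az":0,"jaw":-0.4},{"tx":0,"ty":0,"tz":0,"ax":0,"ay":0,"az":0,"jaw":-0.6},{"tx":0,"ty":0,"tz":0,"ax":0,"ay":0,"az":0,"jaw":-0.7},{"tx":0,"ty":0,"tz":-15,"ax":0,"ay":0,"az":0,"jaw":-0.7},{"tx":0,"ty":0,"tz":-55,"ax":0,"ay":0,"az":0,"jaw":-0.7}]'
python3 -c "
from h import *
np.set_printoptions(precision=1,suppress=True)
c=capture('scene'); W=cloud(c)
m=((abs(W[...,2]-162)<6)&(W[...,0]>400)&(W[...,0]<650)&(W[...,1]>-380)&(W[...,1]<-150)).astype(np.uint8)
k,l,s,_=cv2.connectedComponentsWithStats(m)
for i in range(1,k):
  if s[i,4]>60: print(s[i,4],cv2.minAreaRect(W[l==i][:,:2].astype(np.float32)),np.median(W[l==i][:,2]))
delta((560,-215.2,119.5),84.3)"
```

```text
time_s: 6.8
eef_pos: [456.4, -258.3, 191.0]
ee_rot: [-0.002, 0.05, 0.999, 0.002]
force: [0.7, -0.5, 0.4]
grip_width: 0.851
grip_force: 0.0
385 ((459.491455078125, -259.4892883300781), (51.74617004394531, 80.15377044677734), 84.44978332519531) 161.57782549790477
440 ((546.2210083007812, -316.29266357421875), (52.18260192871094, 81.24524688720703), 88.81708526611328) 161.5219025394996
274 ((561.036865234375, -215.94105529785156), (48.0582160949707, 55.99336624145508), 86.63166046142578) 161.42817259730055
t 6.85 pos [ 458.9 -260.4  200. ] Y [ 0.1  1.  -0. ] Z [ 0. -0. -1.] turn [-0.  0. -0.] shift [-96.1  55.   80.5]
```

```bash
python3 -m jog '[{"tx":-32,"ty":18.3,"tz":0,"ax":0,"ay":0,"az":0,"jaw":-0.7},{"tx":-32,"ty":18.3,"tz":0,"ax":0,"ay":0,"az":0,"jaw":-0.7},{"tx":-32,"ty":18.3,"tz":0,"ax":0,"ay":0,"az":0,"jaw":-0.7},{"tx":0,"ty":0,"tz":0,"ax":0,"ay":0,"az":0,"jaw":-0.7},{"tx":0,"ty":0,"tz":30,"ax":0,"ay":0,"az":0,"jaw":-0.7}]'
python3 -m jog '[{"tx":0,"ty":0,"tz":30,"ax":0,"ay":0,"az":0,"jaw":-0.7},{"tx":0,"ty":0,"tz":15,"ax":0,"ay":0,"az":0,"jaw":-0.7},{"tx":0,"ty":0,"tz":5,"ax":0,"ay":0,"az":0,"jaw":-0.7},{"tx":0,"ty":0,"tz":0,"ax":0,"ay":0,"az":0,"jaw":1},{"tx":0,"ty":0,"tz":0,"ax":0,"ay":0,"az":0,"jaw":1}]' 40
python3 -m jog '[{"tx":0,"ty":0,"tz":0,"ax":0,"ay":0,"az":0,"jaw":1},{"tx":0,"ty":0,"tz":0,"ax":0,"ay":0,"az":0,"jaw":1},{"tx":0,"ty":0,"tz":0,"ax":0,"ay":0,"az":0,"jaw":1}]' 40
```

```text
time_s: 7.48
eef_pos: [559.0, -214.6, 163.4]
ee_rot: [0.002, 0.05, 0.999, -0.001]
force: [0.6, -0.0, -0.7]
grip_width: 0.851
grip_force: 0.0
time_s: 8.1
eef_pos: [558.6, -214.3, 112.5]
ee_rot: [0.001, 0.05, 0.999, -0.001]
force: [-0.2, -1.6, 2.4]
grip_width: 0.56
grip_force: 42.3
time_s: 8.48
eef_pos: [558.6, -214.3, 112.5]
ee_rot: [0.001, 0.05, 0.999, -0.001]
force: [-1.4, -1.8, 6.0]
grip_width: 0.56
grip_force: 42.7
```

```bash
python3 -m jog '[{"tx":0,"ty":0,"tz":-8,"ax":0,"ay":0,"az":0,"jaw":1},{"tx":0,"ty":0,"tz":-25,"ax":0,"ay":0,"az":0,"jaw":1},{"tx":0,"ty":0,"tz":-35,"ax":0,"ay":0,"az":0,"jaw":1},{"tx":0,"ty":0,"tz":-35,"ax":0,"ay":0,"az":0,"jaw":1},{"tx":0,"ty":0,"tz":0,"ax":0,"ay":0,"az":0,"jaw":1}]'
python3 -c "
from h import *
delta((583,-56,215),84.3)"
```

```text
time_s: 9.1
eef_pos: [558.9, -214.1, 216.7]
ee_rot: [0.002, 0.05, 0.999, -0.001]
force: [-0.4, -0.1, -3.6]
grip_width: 0.554
grip_force: 42.2
t 9.1 pos [ 558.9 -214.1  216.7] Y [ 0.099  0.995 -0.002] Z [ 0.004 -0.002 -1.   ] turn [-0.002  0.004 -0.   ] shift [ -8.3 159.7   1.7]
```

```bash
python3 -m jog '[{"tx":-2,"ty":40,"tz":0,"ax":0,"ay":0,"az":0,"jaw":1},{"tx":-2,"ty":40,"tz":0,"ax":0,"ay":0,"az":0,"jaw":1},{"tx":-2,"ty":40,"tz":0,"ax":0,"ay":0,"az":0,"jaw":1},{"tx":-2,"ty":39.5,"tz":0,"ax":0,"ay":0,"az":0,"jaw":1},{"tx":0,"ty":0,"tz":30,"ax":0,"ay":0,"az":0,"jaw":1}]' >/dev/null
python3 -m jog '[{"tx":0,"ty":0,"tz":30,"ax":0,"ay":0,"az":0,"jaw":1},{"tx":0,"ty":0,"tz":11,"ax":0,"ay":0,"az":0,"jaw":1},{"tx":0,"ty":0,"tz":3,"ax":0,"ay":0,"az":0,"jaw":1},{"tx":0,"ty":0,"tz":2,"ax":0,"ay":0,"az":0,"jaw":1},{"tx":0,"ty":0,"tz":0,"ax":0,"ay":0,"az":0,"jaw":1}]'
python3 -c "
from h import *
c=capture('top'); W=cloud(c); m=(abs(W[...,0]-500)<50)&(abs(W[...,1]+5)<70)&(W[...,2]<145)
print(np.median(W[m][:,2])); delta((583,-56,138),84.3)"
```

```text
time_s: 10.35
eef_pos: [582.3, -56.1, 138.9]
ee_rot: [0.001, 0.05, 0.999, -0.0]
force: [-1.6, -0.4, -2.7]
grip_width: 0.55
grip_force: 42.1
138.37568741461882
t 10.4 pos [582.3 -56.1 138.9] Y [ 0.1    0.995 -0.   ] Z [ 0.001 -0.    -1.   ] turn [-0.     0.001 -0.   ] shift [-0.7  0.2  0.9]
```

```bash
python3 -m jog '[{"tx":0,"ty":0,"tz":1,"ax":0,"ay":0,"az":0,"jaw":1},{"tx":0,"ty":0,"tz":1,"ax":0,"ay":0,"az":0,"jaw":1},{"tx":0,"ty":0,"tz":0.5,"ax":0,"ay":0,"az":0,"jaw":1},{"tx":0,"ty":0,"tz":0,"ax":0,"ay":0,"az":0,"jaw":1}]'
```

```text
time_s: 10.9
eef_pos: [582.3, -56.0, 136.0]
ee_rot: [0.0, 0.05, 0.999, -0.0]
force: [0.9, 0.3, 2.3]
grip_width: 0.554
grip_force: 42.6
```

```bash
python3 -m jog '[{"tx":0,"ty":0,"tz":0,"ax":0,"ay":0,"az":0,"jaw":-0.4},{"tx":0,"ty":0,"tz":0,"ax":0,"ay":0,"az":0,"jaw":-0.6},{"tx":0,"ty":0,"tz":0,"ax":0,"ay":0,"az":0,"jaw":-0.6},{"tx":0,"ty":0,"tz":-15,"ax":0,"ay":0,"az":0,"jaw":-0.6},{"tx":0,"ty":0,"tz":-45,"ax":0,"ay":0,"az":0,"jaw":-0.6}]'
python3 -m jog '[{"tx":0,"ty":0,"tz":-40,"ax":0,"ay":0,"az":0,"jaw":-0.6},{"tx":10,"ty":50,"tz":-10,"ax":0,"ay":0,"az":-0.15,"jaw":-0.6},{"tx":10,"ty":50,"tz":0,"ax":0,"ay":0,"az":-0.17,"jaw":-0.6},{"tx":10,"ty":50,"tz":0,"ax":0,"ay":0,"az":-0.17,"jaw":-0.6},{"tx":0,"ty":0,"tz":0,"ax":0,"ay":0,"az":0,"jaw":-0.6}]'
python3 -c "
from h import *
c=capture('scene'); save(c,'s2.png'); W=cloud(c)
m=((W[...,2]>177)&(W[...,2]<195)&(W[...,0]>400)&(W[...,0]<650)&(W[...,1]>-110)&(W[...,1]<110)).astype(np.uint8)
k,l,s,_=cv2.connectedComponentsWithStats(m)
for i in range(1,k):
  if s[i,4]>60: print(s[i,4],cv2.minAreaRect(W[l==i][:,:2].astype(np.float32)),np.median(W[l==i][:,2]))
delta((576.5,286,120),143.3)
delta((576.5,286,120),143.3,45,53.3)"
```

```text
time_s: 11.52
eef_pos: [581.2, -55.8, 195.7]
ee_rot: [-0.002, 0.05, 0.999, 0.0]
force: [-0.1, -0.7, 0.5]
grip_width: 0.798
grip_force: 0.0
time_s: 12.15
eef_pos: [542.9, 93.5, 247.3]
ee_rot: [0.001, -0.196, 0.981, 0.0]
force: [0.2, 0.1, 0.2]
grip_width: 0.797
grip_force: 0.0
293 ((579.7144775390625, 45.13842010498047), (48.65196228027344, 58.0577507019043), 80.92137145996094) 186.71215067542403
303 ((585.0123291015625, -56.415733337402344), (48.41448974609375, 56.62165832519531), 84.42100524902344) 186.73221888992384
t 12.2 pos [543.6  91.9 247.1] Y [-0.382  0.924 -0.001] Z [ 0.002 -0.    -1.   ] turn [-0.001  0.001 -0.538] shift [-175.3   89.7  127.1]
t 12.2 pos [543.6  91.9 247.1] Y [-0.382  0.924 -0.001] Z [ 0.002 -0.    -1.   ] turn [-0.212 -0.765 -0.51 ] shift [-34.1  89.7 213.8]
```

```bash
python3 -m jog '[{"tx":0,"ty":0,"tz":0,"ax":0,"ay":0,"az":-0.18,"jaw":-0.6},{"tx":0,"ty":0,"tz":0,"ax":0,"ay":0,"az":-0.18,"jaw":-0.6},{"tx":0,"ty":0,"tz":0,"ax":0,"ay":0,"az":-0.178,"jaw":-0.6},{"tx":0,"ty":0,"tz":0,"ax":0,"ay":-0.157,"az":0,"jaw":-0.6},{"tx":0,"ty":0,"tz":0,"ax":0,"ay":-0.157,"az":0,"jaw":-0.6}]' >/dev/null
python3 -m jog '[{"tx":0,"ty":0,"tz":0,"ax":0,"ay":-0.157,"az":0,"jaw":-0.6},{"tx":0,"ty":0,"tz":0,"ax":0,"ay":-0.157,"az":0,"jaw":-0.6},{"tx":0,"ty":0,"tz":0,"ax":0,"ay":-0.157,"az":0,"jaw":-0.6},{"tx":0,"ty":0,"tz":0,"ax":0,"ay":0,"az":0,"jaw":-0.6},{"tx":0,"ty":0,"tz":0,"ax":0,"ay":0,"az":0,"jaw":-0.6}]'
python3 -c "
from h import *
delta((576.5,286,120),143.3,45,53.3); print(sense()['joints'].round(2))"
```

```text
time_s: 13.45
eef_pos: [565.9, 148.3, 295.0]
ee_rot: [0.301, -0.381, 0.861, 0.15]
force: [0.1, 0.4, -0.6]
grip_width: 0.801
grip_force: 0.0
t 13.45 pos [565.9 148.3 295. ] Y [-0.746  0.665  0.029] Z [ 0.405  0.487 -0.774] turn [-0.038 -0.099 -0.084] shift [ 41.2  73.8 206.3]
[-0.2   0.17  1.66  0.7   1.06 -2.88]
```

j6 sits at its limit (-2.88). The half turn gives the same grasp, so I take that.

```bash
R='x'; python3 -m jog '[{"tx":0,"ty":0,"tz":0,"ax":0,"ay":0,"az":0.185,"jaw":-0.6},{"tx":0,"ty":0,"tz":0,"ax":0,"ay":0,"az":0.185,"jaw":-0.6},{"tx":0,"ty":0,"tz":0,"ax":0,"ay":0,"az":0.185,"jaw":-0.6},{"tx":0,"ty":0,"tz":0,"ax":0,"ay":0,"az":0.185,"jaw":-0.6},{"tx":0,"ty":0,"tz":0,"ax":0,"ay":0,"az":0.185,"jaw":-0.6}]' >/dev/null
python3 -m jog '[{"tx":0,"ty":0,"tz":0,"ax":0,"ay":0,"az":0.185,"jaw":-0.6},{"tx":0,"ty":0,"tz":0,"ax":0,"ay":0,"az":0.185,"jaw":-0.6},{"tx":0,"ty":0,"tz":0,"ax":0,"ay":0,"az":0.185,"jaw":-0.6},{"tx":0,"ty":0,"tz":0,"ax":0,"ay":0,"az":0.185,"jaw":-0.6},{"tx":0,"ty":0,"tz":0,"ax":0,"ay":0,"az":0.185,"jaw":-0.6}]' >/dev/null
python3 -m jog '[{"tx":0,"ty":0,"tz":0,"ax":0,"ay":0,"az":0.185,"jaw":-0.6},{"tx":0,"ty":0,"tz":0,"ax":0,"ay":0,"az":0.185,"jaw":-0.6},{"tx":0,"ty":0,"tz":0,"ax":0,"ay":0,"az":0.185,"jaw":-0.6},{"tx":0,"ty":0,"tz":0,"ax":0,"ay":0,"az":0.185,"jaw":-0.6},{"tx":0,"ty":0,"tz":0,"ax":0,"ay":0,"az":0.185,"jaw":-0.6}]' >/dev/null
python3 -m jog '[{"tx":0,"ty":0,"tz":0,"ax":0,"ay":0,"az":0.185,"jaw":-0.6},{"tx":0,"ty":0,"tz":0,"ax":0,"ay":0,"az":0.1,"jaw":-0.6},{"tx":0,"ty":0,"tz":0,"ax":0,"ay":0,"az":0,"jaw":-0.6}]'
python3 -c "
from h import *
delta((576.5,286,120),143.3,45,53.3); print(sense()['joints'].round(2))"
```

```text
time_s: 15.7
eef_pos: [565.9, 148.7, 294.9]
ee_rot: [-0.138, 0.845, 0.416, 0.307]
force: [-1.0, 0.1, -0.2]
grip_width: 0.799
grip_force: 0.0
t 15.7 pos [565.9 148.7 294.9] Y [ 0.787 -0.616  0.023] Z [ 0.405  0.488 -0.773] turn [ 0.033  0.099 -0.002] shift [-41.4 -73.6 206. ]
[-0.2   0.17  1.66  0.7   1.06  0.18]
```

```bash
python3 -m jog '[{"tx":0,"ty":0,"tz":0,"ax":0.033,"ay":0.099,"az":0,"jaw":-0.6},{"tx":-10,"ty":-18,"tz":51,"ax":0,"ay":0,"az":0,"jaw":-0.6},{"tx":-10,"ty":-18,"tz":51,"ax":0,"ay":0,"az":0,"jaw":-0.6},{"tx":-10,"ty":-18,"tz":51,"ax":0,"ay":0,"az":0,"jaw":-0.6},{"tx":-10,"ty":-18,"tz":51,"ax":0,"ay":0,"az":0,"jaw":-0.6}]' >/dev/null
python3 -m jog '[{"tx":0,"ty":0,"tz":0,"ax":0,"ay":0,"az":0,"jaw":-0.6}]'
python3 -c "
from h import *
c=capture('scene'); save(c,'s3.png')
delta((576.5,286,9.6),143.3,45,53.3); print(sense()['joints'].round(2))"
```

```text
time_s: 16.45
eef_pos: [575.8, 287.2, 119.5]
ee_rot: [-0.173, 0.826, 0.415, 0.34]
force: [1.0, 0.3, 0.3]
grip_width: 0.803
grip_force: 0.0
t 16.5 pos [577.2 286.1 122. ] Y [ 0.802 -0.597 -0.002] Z [ 0.421  0.568 -0.707] turn [-0.002  0.    -0.001] shift [-79.8  -0.5  79.1]
[ 0.05  0.48  1.81  1.15  0.64 -0.2 ]
```

View pics/s3.png

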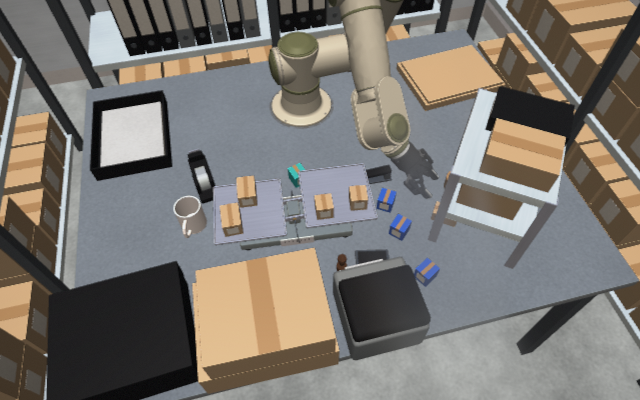

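Boxes on the pans stand as intended: right pan (246,190) and (231,217), left pan (325,206) and (358,198). The gripper at (425,175) is in front of the long box at (440,210). Now I go down and in.

```bash
python3 -m jog '[{"tx":-25,"ty":0,"tz":25,"ax":0,"ay":0,"az":0,"jaw":-0.6},{"tx":-25,"ty":0,"tz":25,"ax":0,"ay":0,"az":0,"jaw":-0.6},{"tx":-20,"ty":0,"tz":20,"ax":0,"ay":0,"az":0,"jaw":-0.6},{"tx":-9,"ty":0,"tz":8,"ax":0,"ay":0,"az":0,"jaw":-0.6},{"tx":0,"ty":0,"tz":0,"ax":0,"ay":0,"az":0,"jaw":-0.6}]'
python3 -c "
from h import *
delta((612.5,334,9.6),143.3,45,53.3); print(sense()['joints'].round(2))"
```

```text
time_s: 17.12
eef_pos: [578.3, 284.4, 13.2]
ee_rot: [-0.172, 0.826, 0.413, 0.343]
force: [0.0, -0.7, -0.1]
grip_width: 0.802
grip_force: 0.0
t 17.12 pos [578.3 284.4  13.2] Y [ 0.8 -0.6  0. ] Z [ 0.425  0.567 -0.705] turn [ 0.002 -0.003 -0.002] shift [40.  -2.2 45.1]
[ 0.05  0.69  1.84  1.5   0.58 -0.62]
```

```bash
python3 -m jog '[{"tx":10,"ty":-2,"tz":11,"ax":0,"ay":0,"az":0,"jaw":-0.6},{"tx":10,"ty":0,"tz":11,"ax":0,"ay":0,"az":0,"jaw":-0.6},{"tx":10,"ty":0,"tz":11,"ax":0,"ay":0,"az":0,"jaw":-0.6},{"tx":10,"ty":0,"tz":11,"ax":0,"ay":0,"az":0,"jaw":-0.6},{"tx":0,"ty":0,"tz":0,"ax":0,"ay":0,"az":0,"jaw":-0.6}]'
python3 -c "
from h import *
c=capture('top'); a=c['color'][130:250,140:260,::-1]; b=capture('scene')['color'][130:250,380:500,::-1]
cv2.imwrite('pics/g1.png',cv2.resize(np.hstack([a,b]),(800,400),interpolation=cv2.INTER_CUBIC))
delta((612.5,334,9.6),143.3,45,53.3)"
```

```text
time_s: 17.75
eef_pos: [612.0, 335.2, 10.7]
ee_rot: [-0.172, 0.825, 0.414, 0.344]
force: [-0.2, 0.2, -0.2]
grip_width: 0.797
grip_force: 0.0
t 17.85 pos [611.3 334.3  10.1] Y [ 0.801 -0.599 -0.001] Z [ 0.424  0.568 -0.706] turn [ 0.001 -0.002 -0.002] shift [0.  1.1 0.7]
```

View pics/g1.png

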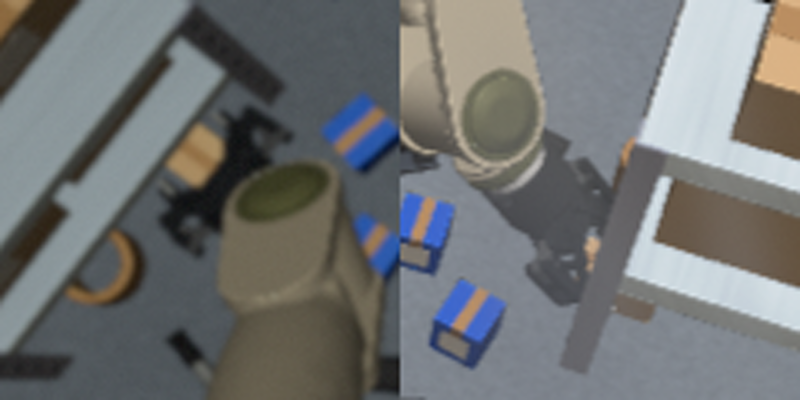

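The box lies between the two fingers (left half about (195,150)), with no contact forces. I close the gripper.

```bash
python3 -m jog '[{"tx":0,"ty":0,"tz":0,"ax":0,"ay":0,"az":0,"jaw":0},{"tx":0,"ty":0,"tz":0,"ax":0,"ay":0,"az":0,"jaw":1},{"tx":0,"ty":0,"tz":0,"ax":0,"ay":0,"az":0,"jaw":1},{"tx":0,"ty":0,"tz":0,"ax":0,"ay":0,"az":0,"jaw":1},{"tx":0,"ty":0,"tz":0,"ax":0,"ay":0,"az":0,"jaw":1}]' 50
python3 -m jog '[{"tx":-1,"ty":0,"tz":-4,"ax":0,"ay":0,"az":0,"jaw":1},{"tx":-6,"ty":0,"tz":-8,"ax":0,"ay":0,"az":0,"jaw":1},{"tx":-10,"ty":0,"tz":-12,"ax":0,"ay":0,"az":0,"jaw":1},{"tx":-15,"ty":0,"tz":-16,"ax":0,"ay":0,"az":0,"jaw":1},{"tx":-15,"ty":0,"tz":-16,"ax":0,"ay":0,"az":0,"jaw":1}]'
python3 -m jog '[{"tx":-15,"ty":0,"tz":-16,"ax":0,"ay":0,"az":0,"jaw":1},{"tx":0,"ty":0,"tz":0,"ax":0,"ay":0,"az":0,"jaw":1}]'
python3 -c "
from h import *
delta((560,240,220),143.3,45,53.3);delta((484,4,220),84.3,45,-5.7)"
```

```text
time_s: 18.48
eef_pos: [611.5, 334.0, 9.9]
ee_rot: [-0.172, 0.826, 0.413, 0.343]
force: [-2.3, -3.8, 5.8]
grip_width: 0.557
grip_force: 52.7
time_s: 19.1
eef_pos: [566.8, 275.2, 15.8]
ee_rot: [-0.172, 0.826, 0.413, 0.342]
force: [0.6, 0.2, -3.1]
grip_width: 0.558
grip_force: 51.9
time_s: 19.35
eef_pos: [553.7, 257.1, 16.2]
ee_rot: [-0.172, 0.827, 0.412, 0.342]
force: [0.4, 1.1, -2.5]
grip_width: 0.554
grip_force: 52.0
t 19.35 pos [553.7 257.1  16.2] Y [ 0.799 -0.601 -0.003] Z [ 0.424  0.566 -0.707] turn [ 0.001 -0.    -0.005] shift [ 137.1   15.3 -151.2]
t 19.35 pos [553.7 257.1  16.2] Y [ 0.799 -0.601 -0.003] Z [ 0.424  0.566 -0.707] turn [-0.727  0.001  0.723] shift [ 112.9  258.8 -175.4]
```

```bash
python3 -m jog '[{"tx":35,"ty":0,"tz":-35,"ax":0,"ay":0,"az":0,"jaw":1},{"tx":35,"ty":0,"tz":-35,"ax":0,"ay":0,"az":0,"jaw":1},{"tx":35,"ty":0,"tz":-35,"ax":0,"ay":0,"az":0,"jaw":1},{"tx":35,"ty":0,"tz":-35,"ax":0,"ay":0,"az":0,"jaw":1},{"tx":-25,"ty":0,"tz":-25,"ax":0,"ay":0,"az":0,"jaw":1}]' >/dev/null
python3 -m jog '[{"tx":-25,"ty":0,"tz":-25,"ax":0,"ay":0,"az":0,"jaw":1},{"tx":0,"ty":0,"tz":0,"ax":0,"ay":0,"az":0,"jaw":1}]'
python3 -c "
from h import *
print(sense()['joints'].round(2));delta((484,4,220),84.3,45,-5.7)"
```

```text
time_s: 20.23
eef_pos: [511.5, 200.4, 214.4]
ee_rot: [-0.172, 0.826, 0.412, 0.343]
force: [0.4, -0.5, -3.1]
grip_width: 0.549
grip_force: 53.4
[-0.15  0.16  1.96  0.97  0.86 -0.11]
t 20.23 pos [511.5 200.4 214.4] Y [ 0.799 -0.601 -0.002] Z [ 0.424  0.567 -0.706] turn [-0.727 -0.     0.724] shift [ -1.6 198.2  -9.5]
```

```bash
python3 -m jog '[{"tx":0,"ty":0,"tz":0,"ax":-0.121,"ay":0,"az":0.1205,"jaw":1},{"tx":0,"ty":0,"tz":0,"ax":-0.121,"ay":0,"az":0.1205,"jaw":1},{"tx":0,"ty":0,"tz":0,"ax":-0.121,"ay":0,"az":0.1205,"jaw":1},{"tx":0,"ty":0,"tz":0,"ax":-0.121,"ay":0,"az":0.1205,"jaw":1},{"tx":0,"ty":0,"tz":0,"ax":-0.121,"ay":0,"az":0.1205,"jaw":1}]' >/dev/null
python3 -m jog '[{"tx":0,"ty":0,"tz":0,"ax":-0.121,"ay":0,"az":0.1205,"jaw":1},{"tx":0,"ty":0,"tz":0,"ax":0,"ay":0,"az":0,"jaw":1},{"tx":0,"ty":0,"tz":0,"ax":0,"ay":0,"az":0,"jaw":1}]'
python3 -c "
from h import *
print(sense()['joints'].round(2));delta((484,4,220),84.3,45,-5.7)"
```

```text
time_s: 21.22
eef_pos: [506.1, 197.3, 204.6]
ee_rot: [-0.036, 0.928, 0.103, 0.356]
force: [-0.2, -0.1, -3.0]
grip_width: 0.554
grip_force: 53.2
[0.13 0.09 2.04 0.2  0.29 1.31]
t 21.23 pos [506.1 197.3 204.6] Y [ 0.218 -0.976  0.006] Z [ 0.653  0.141 -0.744] turn [-0.215  0.053  0.236] shift [  8.9 194.6 -12.9]
```

```bash
python3 -c "
from h import *
delta((490,3,220),110,45,20)"
```

```text
t 21.23 pos [506.1 197.3 204.6] Y [ 0.218 -0.976  0.006] Z [ 0.653  0.141 -0.744] turn [ 0.094  0.054 -0.09 ] shift [-46.8 177.1 -68.6]
```

```bash
python3 -m jog '[{"tx":0,"ty":0,"tz":0,"ax":0.094,"ay":0.054,"az":-0.09,"jaw":1},{"tx":-9,"ty":35,"tz":-14,"ax":0,"ay":0,"az":0,"jaw":1},{"tx":-9,"ty":35,"tz":-14,"ax":0,"ay":0,"az":0,"jaw":1},{"tx":-9,"ty":35,"tz":-14,"ax":0,"ay":0,"az":0,"jaw":1},{"tx":-9,"ty":35,"tz":-14,"ax":0,"ay":0,"az":0,"jaw":1}]' >/dev/null
python3 -m jog '[{"tx":-9,"ty":35,"tz":-14,"ax":0,"ay":0,"az":0,"jaw":1},{"tx":0,"ty":0,"tz":0,"ax":0,"ay":0,"az":0,"jaw":1},{"tx":0,"ty":0,"tz":0,"ax":0,"ay":0,"az":0,"jaw":1}]'
python3 -c "
from h import *
print(sense()['joints'].round(2));delta((490,3,165),110,45,20)"
```

```text
time_s: 22.22
eef_pos: [474.0, 7.5, 223.6]
ee_rot: [-0.05, 0.923, 0.127, 0.359]
force: [0.0, 1.0, -3.7]
grip_width: 0.554
grip_force: 53.8
[-0.51 -0.09  2.17  0.86  0.68  0.21]
t 22.23 pos [474.    7.5 223.6] Y [ 0.269 -0.963 -0.001] Z [ 0.65   0.183 -0.738] turn [ 0.052  0.044 -0.056] shift [-31.9   9.7  51. ]
```

```bash
python3 -m jog '[{"tx":0,"ty":0,"tz":0,"ax":0.052,"ay":0.044,"az":-0.056,"jaw":1},{"tx":-10,"ty":3,"tz":17,"ax":0,"ay":0,"az":0,"jaw":1},{"tx":-10,"ty":3,"tz":17,"ax":0,"ay":0,"az":0,"jaw":1},{"tx":-10,"ty":3,"tz":16,"ax":0,"ay":0,"az":0,"jaw":1},{"tx":0,"ty":0,"tz":0,"ax":0,"ay":0,"az":0,"jaw":1}]'
python3 -c "
from h import *
c=capture('scene'); cv2.imwrite('pics/p1.png',cv2.resize(c['color'][140:260,220:420,::-1],(800,480),interpolation=cv2.INTER_CUBIC)); W=cloud(c)
print(sense()['joints'].round(2));delta((490,3,150),110,45,20)
hsv=cv2.cvtColor(c['color'],cv2.COLOR_RGB2HSV); k=(hsv[...,0]>8)&(hsv[...,0]<25)&(hsv[...,1]>60)
m=k&(abs(W[...,0]-490)<60)&(abs(W[...,1]-3)<60)&(W[...,2]>150)
P=W[m]; print(len(P),np.percentile(P[:,2],[5,25,50,75,95]))
T=P[P[:,2]>np.percentile(P[:,2],75)-8]
A=np.c_[T[:,:2]-T[:,:2].mean(0),np.ones(len(T))]; print('slope',np.linalg.lstsq(A,T[:,2],rcond=None)[0])
"
```

```text
time_s: 22.85
eef_pos: [489.9, 5.0, 165.9]
ee_rot: [-0.068, 0.91, 0.161, 0.375]
force: [-0.3, 0.5, -3.1]
grip_width: 0.558
grip_force: 53.5
[-0.54  0.07  2.22  1.16  0.64 -0.22]
t 22.9 pos [490.1   4.7 166.8] Y [ 0.343 -0.939 -0.001] Z [ 0.663  0.243 -0.708] turn [-0.002  0.002  0.   ] shift [-12.3   1.6  11.4]
445 [165.85662037 191.81816485 194.39623228 196.15126316 198.75428252]
slope [-1.28101989e-02 -2.71092652e-02  1.94966473e+02]
```

View pics/p1.png

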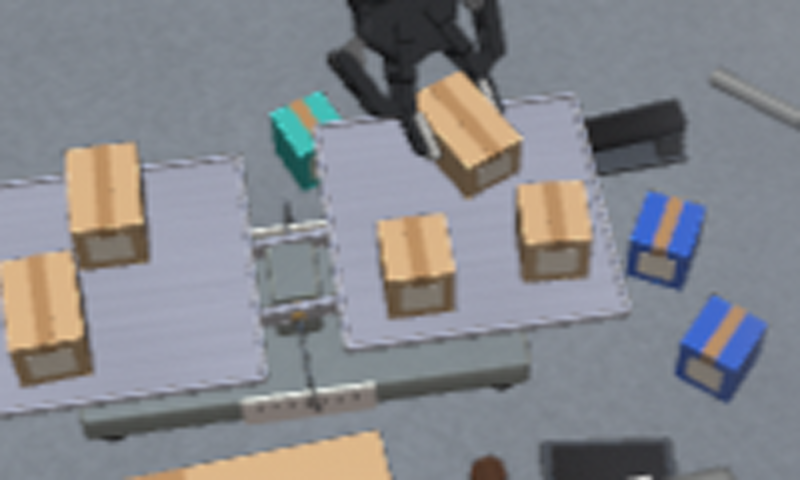

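```bash
python3 -c "
from h import *
for n in ('scene','top'):
  c=capture(n); W=cloud(c)
  hsv=cv2.cvtColor(c['color'],cv2.COLOR_RGB2HSV); k=(hsv[...,0]>8)&(hsv[...,0]<25)&(hsv[...,1]>60)
  m=(k&(W[...,0]>400)&(W[...,0]<640)&(abs(W[...,1]-3)<110)&(W[...,2]>181)).astype(np.uint8)
  k,l,s,_=cv2.connectedComponentsWithStats(m)
  for i in range(1,k):
    if s[i,4]>40: print(n,s[i,4],cv2.boxPoints(cv2.minAreaRect(W[l==i][:,:2].astype(np.float32))).round().tolist(),np.median(W[l==i][:,2]))
"
```

```text
scene 391 [[438.0, 11.0], [460.0, -39.0], [536.0, -5.0], [515.0, 44.0]] 195.7949249739538
scene 256 [[550.0, 26.0], [603.0, 17.0], [610.0, 62.0], [557.0, 71.0]] 187.19324701032735
scene 270 [[554.0, -77.0], [611.0, -83.0], [616.0, -38.0], [558.0, -32.0]] 187.01164886327877
top 317 [[557.0, -79.0], [609.0, -79.0], [609.0, -33.0], [557.0, -33.0]] 188.07489032184935
top 327 [[548.0, 27.0], [600.0, 18.0], [608.0, 64.0], [556.0, 73.0]] 188.50848706853685
top 507 [[437.0, 12.0], [452.0, -36.0], [533.0, -11.0], [517.0, 38.0]] 198.62489796873865
```

```bash
python3 -c "
from h import *
delta((502,0,154),110,45,20)"
```

```text
t 23.0 pos [490.3   4.3 167.6] Y [ 0.343 -0.939  0.   ] Z [ 0.664  0.242 -0.707] turn [-0.     0.     0.001] shift [-2.9  8.  16.4]
```

```bash
python3 -m jog '[{"tx":-1.5,"ty":4,"tz":8,"ax":0,"ay":0,"az":0,"jaw":1},{"tx":-1.5,"ty":4,"tz":8,"ax":0,"ay":0,"az":0,"jaw":1},{"tx":-1.5,"ty":0,"tz":1.5,"ax":0,"ay":0,"az":0,"jaw":1},{"tx":-1.5,"ty":0,"tz":1.5,"ax":0,"ay":0,"az":0,"jaw":1},{"tx":0,"ty":0,"tz":0,"ax":0,"ay":0,"az":0,"jaw":1}]'
python3 -m jog '[{"tx":-1,"ty":0,"tz":1,"ax":0,"ay":0,"az":0,"jaw":1},{"tx":-1,"ty":0,"tz":1,"ax":0,"ay":0,"az":0,"jaw":1},{"tx":0,"ty":0,"tz":0,"ax":0,"ay":0,"az":0,"jaw":1}]'
python3 -m jog '[{"tx":-1,"ty":0,"tz":1,"ax":0,"ay":0,"az":0,"jaw":1},{"tx":-1,"ty":0,"tz":1,"ax":0,"ay":0,"az":0,"jaw":1},{"tx":0,"ty":0,"tz":0,"ax":0,"ay":0,"az":0,"jaw":1}]'
python3 -m jog '[{"tx":-1,"ty":0,"tz":1,"ax":0,"ay":0,"az":0,"jaw":1},{"tx":-1,"ty":0,"tz":1,"ax":0,"ay":0,"az":0,"jaw":1},{"tx":-1,"ty":0,"tz":1,"ax":0,"ay":0,"az":0,"jaw":1},{"tx":0,"ty":0,"tz":0,"ax":0,"ay":0,"az":0,"jaw":1}]'
python3 -c "
from h import *
c=capture('top'); W=cloud(c); m=(abs(W[...,0]-580)<40)&(abs(W[...,1]+5)<12)&(W[...,2]<145)
print(np.median(W[m][:,2])); delta((502,0,135.5),110,45,20)"
```

```text
time_s: 23.62
eef_pos: [501.3, -0.5, 149.1]
ee_rot: [-0.067, 0.91, 0.16, 0.376]
force: [0.1, 0.2, -2.9]
grip_width: 0.555
grip_force: 53.6
time_s: 24.0
eef_pos: [501.5, -0.6, 146.5]
ee_rot: [-0.067, 0.91, 0.16, 0.376]
force: [0.4, -0.2, -1.9]
grip_width: 0.556
grip_force: 53.8
time_s: 24.38
eef_pos: [501.5, -0.6, 143.5]
ee_rot: [-0.067, 0.91, 0.16, 0.376]
force: [0.6, 0.5, -2.0]
grip_width: 0.557
grip_force: 53.8
time_s: 24.88
eef_pos: [501.4, -0.6, 139.2]
ee_rot: [-0.067, 0.91, 0.16, 0.376]
force: [0.5, -0.7, -0.4]
grip_width: 0.552
grip_force: 53.8
129.70932881211593
t 24.93 pos [501.4  -0.6 139.2] Y [ 0.342 -0.94  -0.   ] Z [ 0.664  0.242 -0.708] turn [-0.     0.001 -0.   ] shift [-2.1 -0.4  3.2]
```

```bash
python3 -m jog '[{"tx":-1,"ty":0,"tz":1,"ax":0,"ay":0,"az":0,"jaw":1},{"tx":-1,"ty":0,"tz":1,"ax":0,"ay":0,"az":0,"jaw":1},{"tx":-1,"ty":0,"tz":1,"ax":0,"ay":0,"az":0,"jaw":1},{"tx":0,"ty":0,"tz":0,"ax":0,"ay":0,"az":0,"jaw":1},{"tx":0,"ty":0,"tz":0,"ax":0,"ay":0,"az":0,"jaw":1}]'
python3 -m jog '[{"tx":0,"ty":0,"tz":0,"ax":0,"ay":0,"az":0,"jaw":-0.3},{"tx":0,"ty":0,"tz":0,"ax":0,"ay":0,"az":0,"jaw":-0.4},{"tx":0,"ty":0,"tz":0,"ax":0,"ay":0,"az":0,"jaw":-0.5},{"tx":0,"ty":0,"tz":0,"ax":0,"ay":0,"az":0,"jaw":-0.5},{"tx":0,"ty":0,"tz":0,"ax":0,"ay":0,"az":0,"jaw":-0.5}]'
python3 -m jog '[{"tx":3,"ty":0,"tz":-15,"ax":0,"ay":0,"az":0,"jaw":-0.5},{"tx":3,"ty":0,"tz":-30,"ax":0,"ay":0,"az":0,"jaw":-0.5},{"tx":0,"ty":0,"tz":-40,"ax":0,"ay":0,"az":0,"jaw":-0.5},{"tx":10,"ty":0,"tz":-40,"ax":0,"ay":0,"az":0,"jaw":-0.5},{"tx":0,"ty":0,"tz":0,"ax":0,"ay":0,"az":0,"jaw":-0.5}]'
python3 -m jog '[{"tx":0,"ty":0,"tz":0,"ax":0,"ay":0,"az":0,"jaw":-0.5},{"tx":0,"ty":0,"tz":0,"ax":0,"ay":0,"az":0,"jaw":-0.5},{"tx":0,"ty":0,"tz":0,"ax":0,"ay":0,"az":0,"jaw":-0.5},{"tx":0,"ty":0,"tz":0,"ax":0,"ay":0,"az":0,"jaw":-0.5},{"tx":0,"ty":0,"tz":0,"ax":0,"ay":0,"az":0,"jaw":-0.5}]' >/dev/null
python3 -c "
from h import *
c=capture('scene'); cv2.imwrite('pics/p2.png',cv2.resize(c['color'][120:280,200:440,::-1],(780,520),interpolation=cv2.INTER_CUBIC)); W=cloud(c)
for y,x in ((-5,580),(-262,570)):
  m=(abs(W[...,0]-x)<40)&(abs(W[...,1]-y)<15)&(W[...,2]<145)&(W[...,2]>105); print(np.median(W[m][:,2]))
print(sense()['time_s'])"
```

```text
time_s: 25.55
eef_pos: [501.4, -0.6, 135.1]
ee_rot: [-0.067, 0.91, 0.16, 0.376]
force: [-0.3, -0.6, -0.1]
grip_width: 0.556
grip_force: 53.8
time_s: 26.18
eef_pos: [501.4, -0.6, 135.1]
ee_rot: [-0.067, 0.91, 0.16, 0.376]
force: [-0.3, -0.2, -0.2]
grip_width: 0.749
grip_force: 0.0
time_s: 26.8
eef_pos: [429.2, -28.0, 237.0]
ee_rot: [-0.064, 0.91, 0.16, 0.378]
force: [-0.1, 0.0, 0.2]
grip_width: 0.75
grip_force: 0.0
124.53192486563228
124.1803350814987
27.475
```

View pics/p2.png

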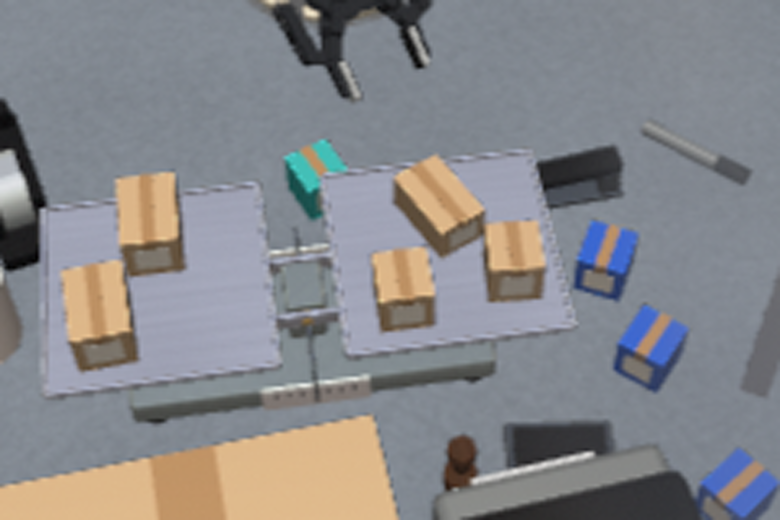

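The picture shows the pans level, with two big boxes on the right pan, (148,222) and (98,315). On the left pan are two small boxes, (403,288) and (515,260), and the long one at (438,205). All stand upright and clear of each other. I make one last flatness check, then hand in.

```bash
python3 -c "
from h import *
c=capture('scene'); W=cloud(c); hsv=cv2.cvtColor(c['color'],cv2.COLOR_RGB2HSV); k=(hsv[...,0]>8)&(hsv[...,0]<25)&(hsv[...,1]>60)
m=k&(W[...,0]>425)&(W[...,0]<548)&(abs(W[...,1]-3)<60)&(W[...,2]>157); P=W[m]
A=np.c_[P[:,:2]-P[:,:2].mean(0),np.ones(len(P))]; s=np.linalg.lstsq(A,P[:,2],rcond=None)[0]
print(len(P),s,cv2.boxPoints(cv2.minAreaRect(P[:,:2].astype(np.float32))).round().tolist())
if np.hypot(*s[:2])<0.06 and abs(s[2]-165)<4: print(finish_job())
"
```

```text
365 [-1.56991199e-02 -2.04443615e-03  1.64336211e+02] [[453.0, 5.0], [469.0, -40.0], [548.0, -12.0], [531.0, 34.0]]
the job is handed in; nothing more can be done
None
```

The job is handed in: both big boxes are on the right pan and both small boxes plus the long box are on the left. The balance rests level (pans within 0.4 mm in the last picture) and all five boxes stand upright and unstacked, after about 27.5 s of robot time.

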